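Prime the hand pump and shut the valve off

ROBOT

A 6-joint arm with a two-finger parallel gripper is mounted at the origin on the work surface. World frame = base frame: x ahead of the robot, y to its left, z up, the work surface at z = 0. Lengths are in m, angles in degrees, forces in N, time in s.
With the tool pointing down it reaches from about 0.25 to 0.725 m from the base axis. Payload 9.7 kg.
Tool frame: the origin (TCP) lies midway between the tips of the shut fingers; the grasp point (between the pads) lies 19 mm behind it (bot.hold_point_z is the distance from the TCP to the grasp point, in m); z points along the fingers, y is the line along which they close (so a half turn about z gives the same grasp; the last joint's range is limited). The gripper opens to 85 mm and grips with 20 to 120 N. Pads are 22 mm wide; open, the fingers measure 114 mm over their backs; the gripper's body (76 mm by 85 mm) begins 54 mm behind the grasp point. The pads swing forward as they close: fully open they stand 13 mm farther back than shut.
Start: joints at [0, 4.979, 10.078, 95.1, 0, 90], TCP at [0.55, -0, 0.231] pointing down, gripper open.
Joint ranges: [-179.16, 179.16], [-48.56, 103.87], [-65.8, 70.77], [-126.05, 130.52], [-82.76, 87.17], [-180, 180]. Speed limits (degrees/s): [127.2, 127.2, 147.25, 180, 180, 180].

INTERFACE

Orientations are given as [roll, pitch, yaw] about the fixed x, y, z axes, in that order (R = Rz(yaw) Ry(pitch) Rx(roll)).
In Python, from workcell import bot gives the robot as it stands.
- The arm moves only by the tool play_rows, never from a script. Its argument "steps" is a list that holds one entry, the list of rows, each a list of 4 numbers: the shift along the tool's x, y, z in m, then the turn about the tool's z in rad. In form: [[[tx, ty, tz, yaw], ...]]. A call has exactly 5 rows; each row shifts and turns the commanded pose from where the row before left it, along the tool's axes as they then stand; what a row does not reach is not made up. A row lasts 1/12 s, in which the tool goes at most 41.7 mm and 7.16 degrees, less where a joint would pass 70% of its speed; a pose out of reach is approached as far as the arm can. A call is refused whole if a number of a shift passes 0.0417 or a number of a turn 0.125, either way. A call with a gripper value outside its range is refused whole. "gripper" is the finger opening in m, from 0 to 0.0854, set as the call begins (left out, the last holds). The fingers move at their own pace and stop on an object; "squeeze" is the grip in N (left out, the last holds). Time passes only in rows, so rows that do not move let the fingers close, or fill a call up. It gives the time, the measured TCP pose, the force, the opening and the grip force at its end, in the units of the state.
- bot.get_obs(): the state, without advancing time (a new reading comes with each control period).
- bot.camera(name): name is "scene" or "side" or "wrist"; returns a dict with "img" (480x640x3 uint8, blue, green, red), "vfov" (degrees; the focal length in pixels is half the picture's height over the tangent of half this angle, whatever the lens; pixels are square), "cx", "cy" (the principal point, pixels), "D" ([k1, k2, p1, p2, k3] as OpenCV has them; the pictures are not rectified), "xyz" and "attitude" of the camera in the world. Camera axes: x right, y down, z forward; pixel columns grow to the right and rows downward; lengths in m; the calibration is good to about 2 mm. A picture is of the moment at which its call begins. There is no depth.
- bot.job_done(): hands the job in; it is judged then, once.
The state is a dict: "time": time; "q": joint angles; "qd": joint speeds; "joint_efforts": joint torques, N m; "ee_pos": TCP position; "tcp_rot": TCP orientation; "wrist_force": force on the tool from outside, world axes, zero at the start; "torque": the same for the moment, N m; "opening": finger opening in m; "grasp_force": force on a finger pad.
Only numpy, scipy, OpenCV 4.12 (cv2) and the standard library are available. Lean on these libraries where they do the work, as an engineer would, in place of code of your own. Each camera call takes 0.05 s, during which the arm holds its last target. There are 200 camera calls.

TASK

Press the plunger of the hand pump down and let it spring back up, again and again, until the indicator pin beside it stands fully out; let the pump raise the pin, do not touch the pin yourself. Then push the shut-off valve's handle round from along the pipe until it is fully shut, square to the pipe. Only press and push: pick nothing up, and leave the loose things on the bench where they are.

Things in the scene. Friction and masses are not known exactly. Their poses are not given: they have to be found in the camera images.
- plunger_top (a point): centre of the top face of the pump's plunger head: a black mushroom head 48 mm across and 15 mm thick on a steel rod, standing out of the pump housing (grey-painted box 56 x 116 x 112 mm high on a steel base 100 x 150 x 12 mm). Axes as the pump's: z up, y from the plunger towards the indicator pin. At rest the top face is 165 mm above the bench.
- plunger (a joint): how far the plunger is pressed down, m: 0 = up, 0.018 = hard against its lower stop. A spring (about 8 N at the top to 13 N at the bottom, plus about 1.5 N of damping at 50 mm/s) drives it back up when let go; it must be let up fully between strokes. A stroke deeper than about 13 mm, then let fully up, raises the pin one click.
- pin_tip (a point): top of the indicator pin: steel rod 10 mm thick, rising vertically from the pump housing's top, its axis 60 mm from the plunger's. Fully in, its tip is 116 mm above the bench (4 mm proud of the housing); fully out 164 mm.
- pin (a joint): how far the indicator pin is out, m: 0 = in; it rises as the plunger springs back up after a full press, to the next of 0.012, 0.024, 0.036, 0.048 (clicks), and stays there; 0.048 = fully out. It starts between 0 and 0.030, so two to four strokes are needed; strokes after that change nothing.
- valve_axis (a point): point on the vertical turning axis of the shut-off valve's handle, at the handle's mid-height, 123 mm above the bench; this frame stays with the valve, which is fixed on a plywood block (110 x 170 x 20 mm) with a pipe along its y axis. Its z is up, its y is the way the handle points when fully open, its -x the way the handle points when fully shut. On the pipe at its -y end, 74 mm from the axis, stands a gauge 52 mm across, its top 152 mm above the bench.
- handle_tip (a point): outer end of the valve handle, at its mid-height, 110 mm from the turning axis. The outer 70 mm of the handle is a black sleeve 18 mm wide and 14 mm high (116 to 130 mm above the bench); the pipe below reaches up to 81 mm, the brass valve body (within 25 mm of the axis) to 89 mm.
- valve_handle (a joint): handle angle, rad: 0 = fully open (along the pipe), 1.571 = fully shut, at its stop (square to the pipe); grows anticlockwise seen from above. Starts between 0 and 0.35. Stiff by friction (about 0.2 N m): it stays where it is left.
- grease_jar: bystander: jar 48 mm across, 60 mm high, loose, origin under its centre
- fitting: bystander: brass fitting 34 mm across, 46 mm high, loose, origin under its centre
- spanner: bystander: spanner about 170 mm long, loose, lying flat, its length along x
- spare_gauge: bystander: spare gauge lying on its back, 60 mm across, 26 mm high, loose, origin under its centre
- screwdriver: bystander: screwdriver about 190 mm long, loose, lying flat, its length along x
- tape_roll: bystander: roll of tape 90 mm across, 24 mm high, loose, origin under its centre
- brass_cap: bystander: brass cap 22 mm across, 18 mm high, loose on the plywood block's far corner, origin under its centre
There are look-alikes about, which are no part of the job. What is shaped like the part that bears plunger_top but orange or turquoise is not meant.

How it is judged:
By the outcome, as a careful person would: the job done as asked, in the order asked, and still so for the second after the job is handed in, with the robot touching nothing.
It also fails if it takes over 58 s, if anything falls off the work surface, if the arm or the gripper's body presses on something with over 40 N, if the wrist force passes 120 N, or if a joint passes its speed limit or range.

## Working session

There is one attempt and no reset: what is moved stays moved. The work goes in short steps, Python scripts to look and compute and a tool call to move; the robot and the scene stay as the last step left them, time stands still between calls to the robot, and variables do not carry over. Pictures are saved under pics/ and viewed, at most 10 in all, crops included, and the job is handed in when it is done.

Besides the shell and the picture viewer there is one more tool, called after "Emit:" as name(argument=value, ...) on one line, values as JSON. play_rows: Moves the arm, as the interface text tells. Its arguments: {"type":"object","properties":{"steps":{"type":"array","items":{"type":"array","items":{"type":"array","items":{"type":"number"}}}},"gripper":{"type":"number"},"squeeze":{"type":"number"}},"required":["steps"]}

```bash
mkdir -p pics; cat > h.py <<'E'
import numpy as np, cv2, pickle
from scipy.spatial.transform import Rotation as R
from workcell import bot
def shot(n,fn):
    c=bot.camera(n); cv2.imwrite(f'pics/{fn}.png',c['img']); pickle.dump(c,open(f'pics/{fn}.pkl','wb')); return c
def load(fn): return pickle.load(open(f'pics/{fn}.pkl','rb'))
def K(c):
    f=c['img'].shape[0]/2/np.tan(np.radians(c['vfov'])/2); return np.array([[f,0,c['cx']],[0,f,c['cy']],[0,0,1]])
def Rc(c):
    a=np.array(c['attitude'],float); return a if a.shape==(3,3) else R.from_euler('xyz',a,degrees=True).as_matrix()
def ray(c,uv):
    p=cv2.undistortPoints(np.array([[uv]],float),K(c),np.array(c['D'],float))[0,0]
    return np.array(c['xyz']),Rc(c)@np.array([p[0],p[1],1])
def onz(c,uv,z):
    o,d=ray(c,uv); return o+d*(z-o[2])/d[2]
def proj(c,X):
    r=Rc(c).T; X=np.atleast_2d(X).astype(float)
    return cv2.projectPoints(X,cv2.Rodrigues(r)[0],-r@np.array(c['xyz']),K(c),np.array(c['D'],float))[0][:,0]
E
python3 - <<'E'
from h import *
a=[shot(n,n+'0') for n in('scene','side','wrist')]
for c in a: print(c['xyz'],c['attitude'],c['vfov'],c['D'])
print(bot.get_obs())
E
```

```text
[1.33208983 0.54896548 0.70286241] [-121.03558015   -0.65861092  119.99817772] 50.563094593440105 [-0.05069879  0.          0.          0.          0.        ]
[ 0.5108499  -0.62128845  0.71173181] [-131.48698779    1.32262428   -1.54271242] 51.913532419795445 [-0.07817056  0.          0.          0.          0.        ]
[0.55041858 0.0652051  0.37308347] [ 1.64844137e+02  8.21932563e-02 -7.99680931e-03] 67.56402395267955 [-0.0233396  0.         0.         0.         0.       ]
{'time': 0.15, 'q': array([4.94522504e-04, 5.00341239e+00, 1.00457010e+01, 9.50976479e+01,
       7.59272385e-05, 9.00018813e+01]), 'qd': array([-0.0081256 , -0.05521564,  0.06069054,  0.09803188, -0.04469758,
        0.00670358]), 'joint_efforts': array([-3.04631758e-03, -5.20762289e+01,  4.65044117e+01,  1.38444663e-02,
       -2.16874664e-04, -1.82086734e-05]), 'ee_pos': array([5.49843693e-01, 5.12340255e-06, 2.30757552e-01]), 'tcp_rot': array([-1.79944641e+02, -7.41095211e-05,  8.99986132e+01]), 'wrist_force': array([ 0.49572035, -0.54169366,  0.36992667]), 'torque': array([ 0.02257565, -0.0159709 ,  0.04163305]), 'grasp_force': 0.0, 'opening': 0.08542036198476222}
```

View pics/scene0.png

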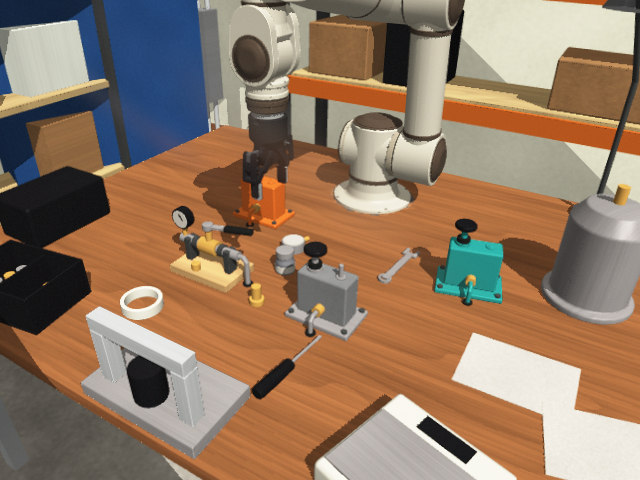

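View pics/side0.png

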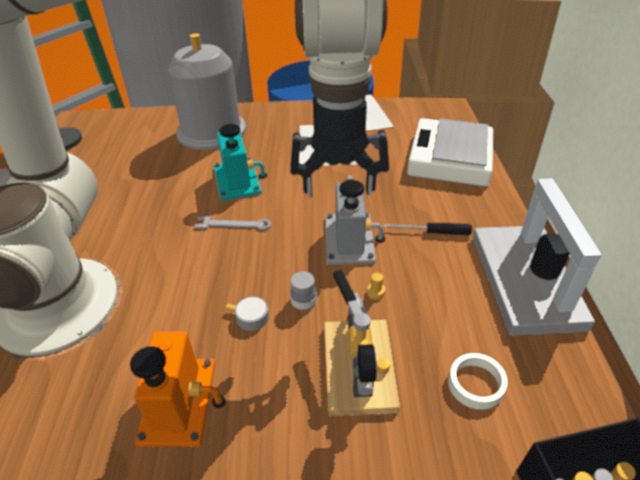

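The candidates for the plunger head are:
- The grey pump: scene (316,250), side (351,188).
- The turquoise pump: scene (466,227), side (229,130).
- The orange pump: side (148,360), mostly hidden in the scene view.
- The black cylinder in the press frame: scene (148,380).

By the description it is the grey one. The valve shows its gauge at side (368,362), its axis near (358,320) and its handle tip near (337,272). I'll check the choice in a close crop.

```bash
python3 - <<'E'
from h import *
s=load('scene0');d=load('side0')
A=cv2.resize(s['img'][190:340,160:360],None,fx=2,fy=2,interpolation=3)
B=cv2.resize(d['img'][170:420,300:420],None,fx=2.4,fy=2.4,interpolation=3)
o=np.zeros((600,700,3),np.uint8);o[:300,:400]=A;o[:600,410:698]=B
cv2.imwrite('pics/crop.png',o)
def blob(c,x0,y0,x1,y1,t=45):
    m=(c['img'].max(2)<t).astype(np.uint8);r=np.zeros_like(m);r[y0:y1,x0:x1]=m[y0:y1,x0:x1]
    n,l,st,ce=cv2.connectedComponentsWithStats(r)
    for i in range(1,n):
        if st[i,4]>40: print(st[i],ce[i])
    return
print('scene head');blob(s,295,235,335,262)
print('side head');blob(d,330,175,372,200)
print('side handle');blob(d,320,260,375,335)
print('scene handle');blob(s,190,215,262,245)
E
```

```text
scene head
[304 242  23  15 268] [314.86567164 249.02238806]
side head
[341 181  22  16 256] [350.46484375 188.6796875 ]
side handle
[334 272  20  29 159] [343.01257862 287.20125786]
scene handle
[224 226  29   9 185] [237.82702703 230.18918919]
```

View pics/crop.png

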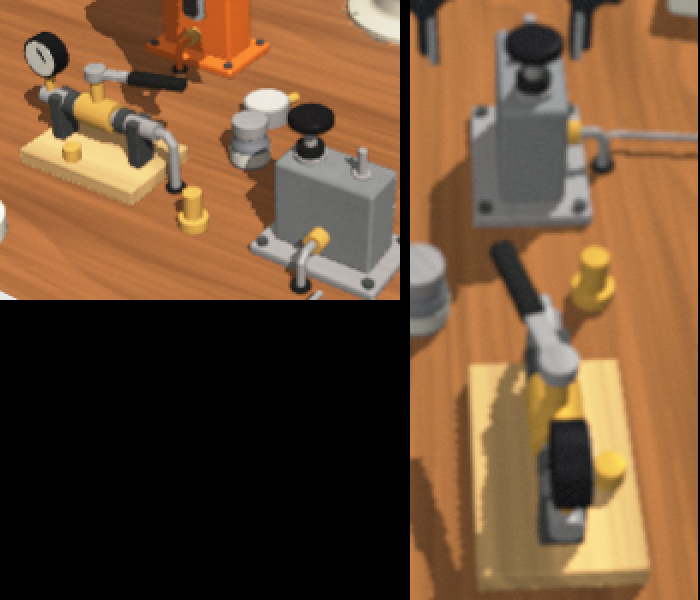

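The crop confirms the grey pump's black head (scene ~(315.5,249.5), side ~(351.5,188)), with its pin at scene (341,267). The valve cap is at scene (208,226) and side (362,321), and the handle tip at scene (252,232) and side (339,273).

```bash
python3 - <<'E'
from h import *
s=load('scene0');d=load('side0');w=load('wrist0')
def tri(a,b):
    o1,d1=ray(s,a);o2,d2=ray(d,b);d1/=np.linalg.norm(d1);d2/=np.linalg.norm(d2)
    t=np.linalg.lstsq(np.c_[d1,-d2],o2-o1,rcond=None)[0];p=o1+t[0]*d1;q=o2+t[1]*d2
    return (p+q)/2,np.linalg.norm(p-q)
H,e=tri((315.5,249.5),(351.5,188));print('head',H,e)
print([onz(c,u,.158) for c,u in((s,(315.5,249.5)),(d,(351.5,188)))])
print('cap',tri((208.5,226.5),(361.7,320.8)));print('tip',tri((252.5,232),(338.8,272.9)))
print('pin', onz(s,(341,266),.13))
print('block corners side z.02',[onz(d,u,.02).round(4) for u in((325.5,323),(386,321),(397,407),(329,413))])
print('wrist head',proj(w,H))
def corn(c,u,z): return onz(c,u,z).round(4)
# pump housing top z=.112 scene corners
print([corn(s,(160+a/2,190+b/2),.112) for a,b in((278,160),(365,210-20),(395,178))])
E
```

```text
head [0.58159434 0.12716306 0.1590953 ] 0.0018753406506504767
[array([0.58144455, 0.12627428, 0.158     ]), array([0.58116625, 0.12981016, 0.158     ])]
cap (array([ 0.57526583, -0.15899566,  0.12414522]), np.float64(0.0009733667175837663))
tip (array([ 0.5458353 , -0.05754541,  0.12470961]), np.float64(0.0014731171817841723))
pin [0.57019213 0.17924534 0.13      ]
block corners side z.02 [array([ 0.5223, -0.0785,  0.02  ]), array([ 0.6289, -0.0791,  0.02  ]), array([ 0.6249, -0.2446,  0.02  ]), array([ 0.5212, -0.2499,  0.02  ])]
wrist head [[381.41190487  20.09639012]]
[array([0.6033, 0.1007, 0.112 ]), array([0.6036, 0.2007, 0.112 ]), array([0.5703, 0.2172, 0.112 ])]
```

View pics/wrist0.png

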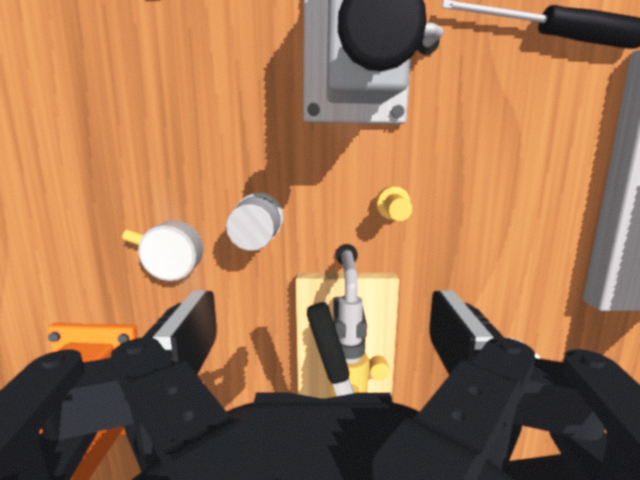

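The wrist view shows the head at (382,22), which matches the prediction of (381,20). I'll move over it with the fingers shut.

Emit:
play_rows(steps=[[[0.0255,0.0064,0.005,0],[0.0255,0.0064,0.005,0],[0.0255,0.0064,0.005,0],[0.0255,0.0064,0.005,0],[0.0255,0.0064,0.005,0]]], gripper=0)

```text
time: 0.57
ee_pos: [0.5821, 0.1287, 0.2058]
tcp_rot: [-180.0, 0.0, 90.0]
wrist_force: [0.5, -0.2, -0.1]
opening: 0.0257
grasp_force: 0.0
```

Emit:
play_rows(steps=[[[0,0,0,0],[0,0,0.012,0],[0,0,0.012,0],[0,0,0.007,0],[0,0,0,0]]])

```text
time: 0.98
ee_pos: [0.5812, 0.1271, 0.1734]
tcp_rot: [-179.8, 0.0, 90.0]
wrist_force: [-0.4, -0.4, 0.8]
opening: 0.0002
grasp_force: 0.0
```

```bash
python3 - <<'E'
from h import *
s=shot('scene','scene1');d=shot('side','side1');o=bot.get_obs();print(o['ee_pos'],o['wrist_force'],o['opening'],o['tcp_rot'])
o=np.zeros((480,800,3),np.uint8);o[:,:400]=cv2.resize(s['img'][200:320,270:370],None,fx=4,fy=4,interpolation=3)
o[:,400:]=cv2.resize(d['img'][130:250,300:400],None,fx=4,fy=4,interpolation=3);cv2.imwrite('pics/c1.png',o)
E
```

```text
[0.58184405 0.12718945 0.17539328] [ 0.16714307 -0.60717166  0.0096886 ] 7.92597793674562e-05 [-1.79976930e+02  7.14560267e-03  8.99805233e+01]
```

View pics/c1.png

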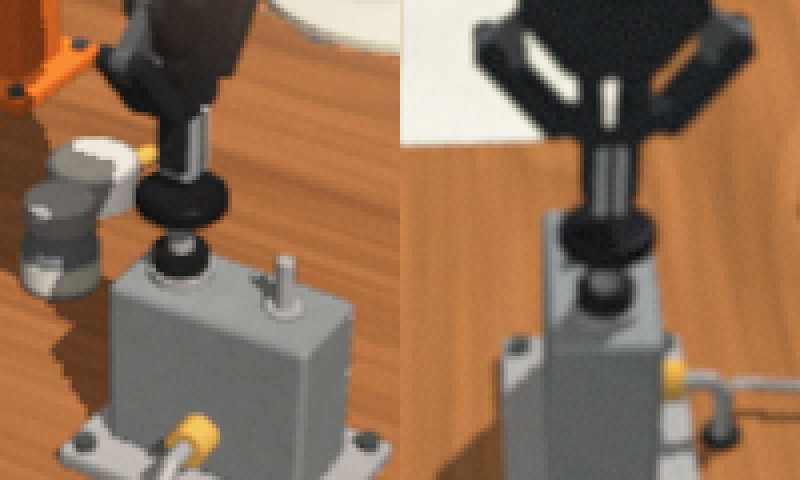

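The fingers are centred over the head in both views. The pin (scene crop (286,265)) is partly out. I'll stroke now.

Emit:
play_rows(steps=[[[0,0,0.008,0],[0,0,0.008,0],[0,0,0.008,0],[0,0,0.003,0],[0,0,0,0]]])

```text
time: 1.5
ee_pos: [0.5828, 0.1274, 0.1495]
tcp_rot: [179.8, -0.0, 90.0]
wrist_force: [-1.0, -1.9, 12.3]
opening: 0.0002
grasp_force: 6.1
```

Emit:
play_rows(steps=[[[0,0,0,0],[0,0,-0.009,0],[0,0,-0.009,0],[0,0,-0.009,0],[0,0,0,0]]])

```text
time: 1.92
ee_pos: [0.5825, 0.1276, 0.1772]
tcp_rot: [179.9, -0.0, 90.0]
wrist_force: [0.6, 0.3, 0.4]
opening: 0.0001
grasp_force: 0.0
```

Emit:
play_rows(steps=[[[0,0,0,0],[0,0,0,0],[0,0,0,0],[0,0,0,0],[0,0,0,0]]])

```text
time: 2.33
ee_pos: [0.5818, 0.1274, 0.1748]
tcp_rot: [-180.0, 0.0, 90.0]
wrist_force: [-0.1, -0.0, 0.5]
opening: 0.0001
grasp_force: 0.0
```

```bash
cat > pin.py <<'E'
import sys; from h import *
s=shot('scene',sys.argv[1]); o=bot.get_obs();print(o['ee_pos'],o['wrist_force'],o['time'])
P=onz(s,(341.3,276),.112)
for z in (.116,.128,.140,.152,.164): print(z,proj(s,[P[0],P[1],z]).round(1))
for f in('scene1',sys.argv[1]):
    g=cv2.cvtColor(load(f)['img'],cv2.COLOR_BGR2HSV)
    print(f,[(y,*g[y,340:344,1]) for y in range(240,276,2)])
E
python3 pin.py scene2
```

```text
[0.58184954 0.12749294 0.17488498] [ 0.34594807  0.10814149 -0.72404722] 2.3833
0.116 [[341.4 274.4]]
0.128 [[341.6 269.4]]
0.14 [[341.9 264.4]]
0.152 [[342.1 259.4]]
0.164 [[342.3 254.3]]
scene1 [(240, np.uint8(164), np.uint8(165), np.uint8(165), np.uint8(164)), (242, np.uint8(161), np.uint8(162), np.uint8(163), np.uint8(162)), (244, np.uint8(165), np.uint8(161), np.uint8(161), np.uint8(162)), (246, np.uint8(163), np.uint8(164), np.uint8(164), np.uint8(163)), (248, np.uint8(163), np.uint8(164), np.uint8(163), np.uint8(166)), (250, np.uint8(164), np.uint8(161), np.uint8(163), np.uint8(163)), (252, np.uint8(164), np.uint8(162), np.uint8(162), np.uint8(162)), (254, np.uint8(160), np.uint8(161), np.uint8(163), np.uint8(164)), (256, np.uint8(165), np.uint8(166), np.uint8(164), np.uint8(162)), (258, np.uint8(163), np.uint8(166), np.uint8(164), np.uint8(163)), (260, np.uint8(161), np.uint8(161), np.uint8(165), np.uint8(165)), (262, np.uint8(162), np.uint8(162), np.uint8(164), np.uint8(164)), (264, np.uint8(30), np.uint8(22), np.uint8(43), np.uint8(88)), (266, np.uint8(18), np.uint8(16), np
[... 760 characters left out ...]
, np.uint8(163), np.uint8(164), np.uint8(163), np.uint8(162)), (256, np.uint8(165), np.uint8(164), np.uint8(163), np.uint8(162)), (258, np.uint8(165), np.uint8(166), np.uint8(161), np.uint8(163)), (260, np.uint8(45), np.uint8(36), np.uint8(43), np.uint8(85)), (262, np.uint8(14), np.uint8(12), np.uint8(14), np.uint8(49)), (264, np.uint8(16), np.uint8(17), np.uint8(13), np.uint8(51)), (266, np.uint8(16), np.uint8(17), np.uint8(15), np.uint8(67)), (268, np.uint8(19), np.uint8(15), np.uint8(16), np.uint8(66)), (270, np.uint8(15), np.uint8(13), np.uint8(15), np.uint8(47)), (272, np.uint8(17), np.uint8(16), np.uint8(16), np.uint8(10)), (274, np.uint8(14), np.uint8(13), np.uint8(16), np.uint8(11))]
```

The stroke works: the pin top rose from row 264 to 260. I'll do three more, since extra strokes change nothing.

Emit:
play_rows(steps=[[[0,0,0.008,0],[0,0,0.008,0],[0,0,0.008,0],[0,0,0.003,0],[0,0,0,0]]])

```text
time: 2.8
ee_pos: [0.5825, 0.1276, 0.1487]
tcp_rot: [179.9, -0.0, 90.0]
wrist_force: [-1.5, -0.6, 12.2]
opening: 0.0002
grasp_force: 6.1
```

Emit:
play_rows(steps=[[[0,0,0,0],[0,0,-0.009,0],[0,0,-0.009,0],[0,0,-0.009,0],[0,0,0,0]]])

```text
time: 3.22
ee_pos: [0.5824, 0.1276, 0.1769]
tcp_rot: [179.9, -0.0, 90.0]
wrist_force: [-0.4, 0.2, -0.1]
opening: -0.0001
grasp_force: 0.0
```

Emit:
play_rows(steps=[[[0,0,0,0],[0,0,0,0],[0,0,0,0],[0,0,0,0],[0,0,0,0]]])

```text
time: 3.63
ee_pos: [0.5818, 0.1275, 0.1748]
tcp_rot: [-180.0, 0.0, 90.0]
wrist_force: [0.6, -0.5, 0.4]
opening: 0.0002
grasp_force: 0.0
```

Emit:
play_rows(steps=[[[0,0,0.008,0],[0,0,0.008,0],[0,0,0.008,0],[0,0,0.003,0],[0,0,0,0]]])

```text
time: 4.05
ee_pos: [0.5824, 0.1276, 0.1486]
tcp_rot: [179.9, -0.0, 90.0]
wrist_force: [0.0, -0.3, 12.9]
opening: 0.0001
grasp_force: 6.1
```

Emit:
play_rows(steps=[[[0,0,0,0],[0,0,-0.009,0],[0,0,-0.009,0],[0,0,-0.009,0],[0,0,0,0]]])

```text
time: 4.47
ee_pos: [0.5823, 0.1276, 0.1765]
tcp_rot: [179.9, -0.0, 90.0]
wrist_force: [-0.4, 0.7, -0.0]
opening: 0.0001
grasp_force: 0.0
```

Emit:
play_rows(steps=[[[0,0,0,0],[0,0,0,0],[0,0,0,0],[0,0,0,0],[0,0,0,0]]])

```text
time: 4.88
ee_pos: [0.5818, 0.1274, 0.1747]
tcp_rot: [-180.0, 0.0, 90.0]
wrist_force: [1.1, -0.8, 0.1]
opening: 0.0
grasp_force: 0.0
```

Emit:
play_rows(steps=[[[0,0,0.008,0],[0,0,0.008,0],[0,0,0.008,0],[0,0,0.003,0],[0,0,0,0]]])

```text
time: 5.3
ee_pos: [0.5825, 0.1276, 0.1486]
tcp_rot: [179.9, -0.0, 90.0]
wrist_force: [-0.9, 0.5, 12.3]
opening: -0.0001
grasp_force: 6.1
```

Emit:
play_rows(steps=[[[0,0,0,0],[0,0,-0.009,0],[0,0,-0.009,0],[0,0,-0.009,0],[0,0,0,0]]])

```text
time: 5.72
ee_pos: [0.5823, 0.1276, 0.1765]
tcp_rot: [179.9, -0.0, 90.0]
wrist_force: [0.4, -0.2, 0.3]
opening: -0.0001
grasp_force: 0.0
```

Emit:
play_rows(steps=[[[0,0,-0.01,0],[0,0,-0.01,0],[0,0,-0.005,0],[0,0,0,0],[0,0,0,0]]])

```text
time: 6.13
ee_pos: [0.5822, 0.1275, 0.2005]
tcp_rot: [180.0, -0.0, 90.0]
wrist_force: [0.6, 0.3, -0.6]
opening: 0.0002
grasp_force: 0.0
```

```bash
python3 pin.py scene3 | sed 's/np.uint8//g' | cut -c1-420
```

```text
[0.58201139 0.12750973 0.20002572] [-0.61310923  0.10996008 -0.70032339] 6.1833
0.116 [[341.4 274.4]]
0.128 [[341.6 269.4]]
0.14 [[341.9 264.4]]
0.152 [[342.1 259.4]]
0.164 [[342.3 254.3]]
scene1 [(240, (164), (165), (165), (164)), (242, (161), (162), (163), (162)), (244, (165), (161), (161), (162)), (246, (163), (164), (164), (163)), (248, (163), (164), (163), (166)), (250, (164), (161), (163), (163)), (252, (164), (162), (162), (162)), (254, (160), (161), (163), (164)), (256, (165), (166), (164), (162)), (258, (163), (166), (164), (163)), (260, (161), (161), (165), (165)), (262, (162), (162), (164), 
scene3 [(240, (162), (162), (160), (162)), (242, (162), (161), (160), (163)), (244, (162), (161), (162), (165)), (246, (164), (163), (164), (164)), (248, (162), (164), (167), (163)), (250, (164), (164), (160), (163)), (252, (164), (165), (160), (166)), (254, (108), (83), (95), (127)), (256, (18), (15), (13), (42)), (258, (16), (14), (13), (34)), (260, (17), (14), (16), (31)), (262, (17), (16), (16), (53)), (264, (19)
```

The pin top is now at row 254.5, the predicted position for 0.164 (254.3), so it is fully out. I'll move to the +x side of the handle, above it, and work out the pushing arc.

Emit:
play_rows(steps=[[[-0.02,0.001,0,0],[-0.02,0.001,0,0],[-0.02,0.001,0,0],[-0.02,0.001,0,0],[-0.02,0.001,0,0]]])

```text
time: 6.6
ee_pos: [0.5868, 0.0266, 0.1996]
tcp_rot: [-179.9, 0.0, 90.0]
wrist_force: [-0.8, 0.4, -0.2]
opening: 0.0002
grasp_force: 0.0
```

Emit:
play_rows(steps=[[[-0.02,0.001,0,0],[-0.02,0,0,0],[-0.02,0,0,0],[-0.02,0,0,0],[-0.02,0,0,0]]])

```text
time: 7.02
ee_pos: [0.5877, -0.0735, 0.1996]
tcp_rot: [-179.9, -0.0, 90.0]
wrist_force: [0.8, 0.6, -1.0]
opening: 0.0
grasp_force: 0.0
```

Emit:
play_rows(steps=[[[0,0,0.015,0],[0,0,0.015,0],[0,0,0.015,0],[0,0,0.005,0],[0,0,0,0]]])

```text
time: 7.43
ee_pos: [0.5871, -0.0724, 0.1484]
tcp_rot: [-179.8, -0.0, 90.0]
wrist_force: [-1.0, -0.5, -0.5]
opening: -0.0
grasp_force: 0.0
```

```bash
python3 - <<'E'
from h import *
s=shot('scene','scene4');d=shot('side','side4');o=bot.get_obs();print(o['ee_pos'],o['wrist_force'])
A=np.array([.575,-.160]);p=o['ee_pos'][:2]
for t in list(range(15,100,5)):
    r=np.radians(t);u=np.array([-np.sin(r),np.cos(r)]);n=np.array([-np.cos(r),-np.sin(r)])
    q=A+.08*u-n*(.009+.014*abs(np.cos(r))+.011*abs(np.sin(r)))
    print(t,q.round(4),'tool dx,dy mm',((q-p)[1]*1e3).round(1),((q-p)[0]*1e3).round(1));p=q
o=np.zeros((480,800,3),np.uint8);o[:,:400]=cv2.resize(s['img'][160:280,180:280],None,fx=4,fy=4,interpolation=3)
o[:,400:]=cv2.resize(d['img'][230:350,300:400],None,fx=4,fy=4,interpolation=3);cv2.imwrite('pics/c4.png',o)
E
```

```text
[ 0.58801857 -0.07242627  0.15067937] [ 0.07373912 -0.38156046  0.14921913]
15 [ 0.5788 -0.0762] tool dx,dy mm -3.7 -9.2
20 [ 0.572 -0.076] tool dx,dy mm 0.2 -6.8
25 [ 0.5651 -0.0764] tool dx,dy mm -0.4 -6.9
30 [ 0.5581 -0.0774] tool dx,dy mm -1.0 -7.0
35 [ 0.551  -0.0791] tool dx,dy mm -1.7 -7.0
40 [ 0.5441 -0.0815] tool dx,dy mm -2.4 -6.9
45 [ 0.5373 -0.0846] tool dx,dy mm -3.1 -6.8
50 [ 0.5307 -0.0883] tool dx,dy mm -3.8 -6.6
55 [ 0.5244 -0.0928] tool dx,dy mm -4.4 -6.3
60 [ 0.5185 -0.0979] tool dx,dy mm -5.1 -5.9
65 [ 0.513  -0.1036] tool dx,dy mm -5.7 -5.5
70 [ 0.5081 -0.11  ] tool dx,dy mm -6.3 -4.9
75 [ 0.5037 -0.1168] tool dx,dy mm -6.9 -4.3
80 [ 0.5001 -0.1242] tool dx,dy mm -7.3 -3.7
85 [ 0.4972 -0.1319] tool dx,dy mm -7.7 -2.9
90 [ 0.495 -0.14 ] tool dx,dy mm -8.1 -2.2
95 [ 0.4935 -0.1459] tool dx,dy mm -5.9 -1.5
```

View pics/c4.png

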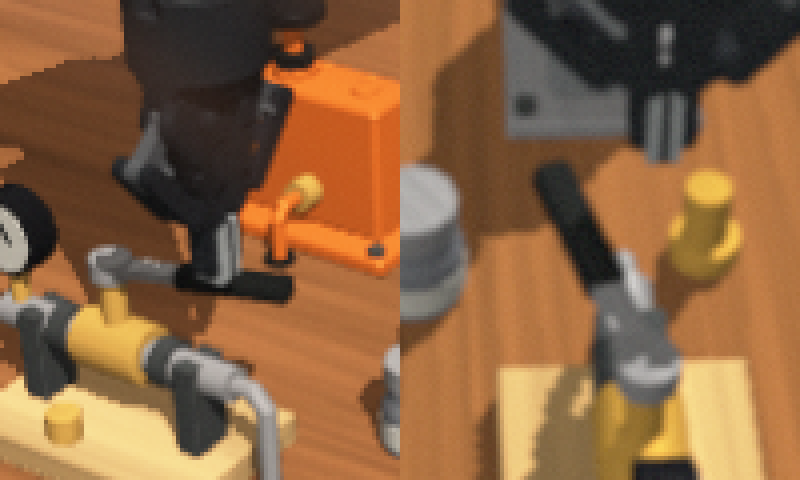

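The fingers hang to the +x side of the sleeve, about 14 mm clear of it (side crop (665,155) against the sleeve at (590,230)). I'll lower and push along the arc.

Emit:
play_rows(steps=[[[0,0,0.013,0],[0,0,0.013,0],[0,0,0.012,0],[0,0,0,0],[0,0,0,0]]])

```text
time: 7.95
ee_pos: [0.5873, -0.0724, 0.111]
tcp_rot: [-179.9, -0.0, 90.0]
wrist_force: [0.3, 0.1, -0.4]
opening: -0.0002
grasp_force: 0.0
```

Emit:
play_rows(steps=[[[-0.004,-0.009,0,0],[0,-0.007,0,0],[-0.0004,-0.007,0,0],[-0.001,-0.007,0,0],[-0.0017,-0.007,0,0]]])

```text
time: 8.37
ee_pos: [0.5506, -0.0797, 0.113]
tcp_rot: [179.9, 0.0, 90.0]
wrist_force: [3.8, -0.6, 0.2]
opening: -0.0002
grasp_force: 1.4
```

Emit:
play_rows(steps=[[[-0.0024,-0.0069,0,0],[-0.0031,-0.0068,0,0],[-0.0038,-0.0066,0,0],[-0.0044,-0.0063,0,0],[-0.0051,-0.0059,0,0]]])

```text
time: 8.78
ee_pos: [0.5178, -0.0987, 0.1123]
tcp_rot: [180.0, -0.0, 90.0]
wrist_force: [3.6, 1.3, 0.1]
opening: 0.0
grasp_force: 1.3
```

Emit:
play_rows(steps=[[[-0.0057,-0.0055,0,0],[-0.0063,-0.0049,0,0],[-0.0069,-0.0043,0,0],[-0.0036,-0.002,0,0],[0,0,0,0]]])

```text
time: 9.2
ee_pos: [0.5011, -0.1219, 0.1122]
tcp_rot: [-180.0, 0.0, 89.9]
wrist_force: [-0.3, 0.3, -0.2]
opening: 0.0002
grasp_force: 0.0
```

```bash
python3 - <<'E'
from h import *
s=shot('scene','scene5');d=shot('side','side5');o=bot.get_obs();print(o['ee_pos'],o['wrist_force'])
o=np.zeros((480,800,3),np.uint8);o[:,:400]=cv2.resize(s['img'][160:280,180:280],None,fx=4,fy=4,interpolation=3)
o[:,400:]=cv2.resize(d['img'][250:370,280:380],None,fx=4,fy=4,interpolation=3);cv2.imwrite('pics/c5.png',o)
E
```

```text
[ 0.5013985  -0.12128823  0.11212505] [-0.11853445 -0.7586778   0.12505478]
```

View pics/c5.png

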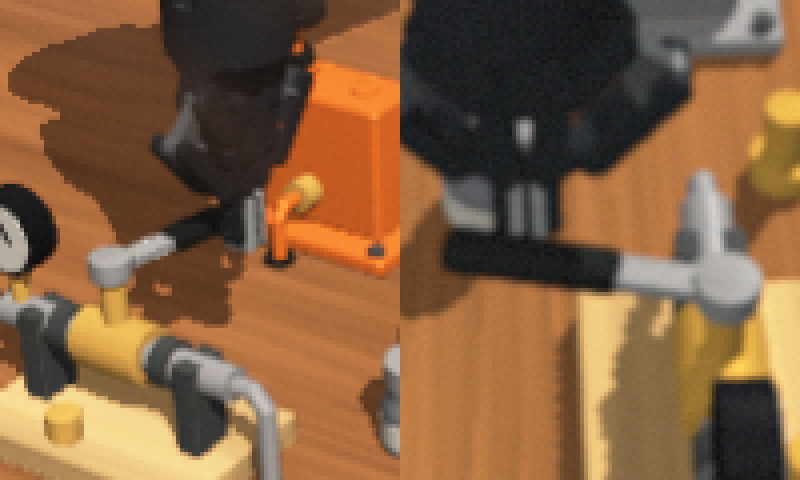

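The handle has swung to about 80°, with the tip at side crop (450,250) and the axis at (727,285). Now small steps in -y until the force shows the stop.

Emit:
play_rows(steps=[[[-0.004,-0.001,0,0],[-0.003,-0.001,0,0],[-0.003,-0.001,0,0],[-0.002,0,0,0],[0,0,0,0]]])

```text
time: 9.72
ee_pos: [0.4986, -0.1332, 0.1121]
tcp_rot: [-180.0, 0.0, 90.0]
wrist_force: [-0.4, 1.0, -0.2]
opening: 0.0002
grasp_force: 0.5
```

Emit:
play_rows(steps=[[[-0.002,0,0,0],[0,0,0,0],[-0.002,0,0,0],[0,0,0,0],[0,0,0,0]]])

```text
time: 10.13
ee_pos: [0.4988, -0.1371, 0.1123]
tcp_rot: [180.0, 0.0, 90.0]
wrist_force: [-0.8, 1.8, -0.2]
opening: 0.0001
grasp_force: 0.7
```

Emit:
play_rows(steps=[[[-0.002,0,0,0],[0,0,0,0],[-0.001,0,0,0],[0,0,0,0],[0,0,0,0]]])

```text
time: 10.55
ee_pos: [0.4988, -0.14, 0.1123]
tcp_rot: [180.0, 0.0, 90.0]
wrist_force: [-1.7, 1.4, 0.4]
opening: -0.0001
grasp_force: 0.9
```

Emit:
play_rows(steps=[[[-0.0015,0,0,0],[0,0,0,0],[-0.001,0,0,0],[0,0,0,0],[0,0,0,0]]])

```text
time: 10.97
ee_pos: [0.4988, -0.1411, 0.1123]
tcp_rot: [-180.0, -0.2, 90.1]
wrist_force: [-1.9, 11.4, 2.2]
opening: -0.0
grasp_force: 5.2
```

Emit:
play_rows(steps=[[[-0.001,0,0,0],[0,0,0,0],[-0.001,0,0,0],[0,0,0,0],[0,0,0,0]]])

```text
time: 11.38
ee_pos: [0.4987, -0.1413, 0.1124]
tcp_rot: [180.0, -0.4, 90.1]
wrist_force: [-2.0, 20.7, 5.0]
opening: 0.0003
grasp_force: 10.6
```

The force rose to 20 N with no further motion, so the handle is at its stop. I'll back off, raise and check.

Emit:
play_rows(steps=[[[0.005,0,0,0],[0.008,0,0,0],[0.008,0,0,0],[0,0,0,0],[0,0,0,0]]])

```text
time: 11.8
ee_pos: [0.499, -0.1232, 0.1124]
tcp_rot: [180.0, 0.0, 90.0]
wrist_force: [-0.3, -0.4, -0.3]
opening: -0.0003
grasp_force: 0.0
```

Emit:
play_rows(steps=[[[0,0,-0.02,0],[0,0,-0.025,0],[0,0,-0.025,0],[0,0,-0.025,0],[0,0,-0.015,0]]])

```text
time: 12.22
ee_pos: [0.4993, -0.1239, 0.2251]
tcp_rot: [179.8, 0.1, 90.0]
wrist_force: [0.1, 0.5, 0.6]
opening: 0.0003
grasp_force: 0.0
```

```bash
python3 - <<'E'
from h import *
s=shot('scene','scene6');d=shot('side','side6');o=bot.get_obs();print(o['ee_pos'],o['wrist_force'])
o=np.zeros((480,800,3),np.uint8);o[:,:400]=cv2.resize(s['img'][200:360,160:360],(400,320),interpolation=3).repeat(1,0)[:480] if 0 else np.vstack([cv2.resize(s['img'][200:360,160:360],(400,320),interpolation=3),np.zeros((160,400,3),np.uint8)])
o[:,400:]=cv2.resize(d['img'][170:410,260:460],(400,480),interpolation=3);cv2.imwrite('pics/c6.png',o)
E
```

```text
[ 0.49982528 -0.12403667  0.22522282] [ 0.00678928 -0.08011835 -0.68105856]
```

View pics/c6.png

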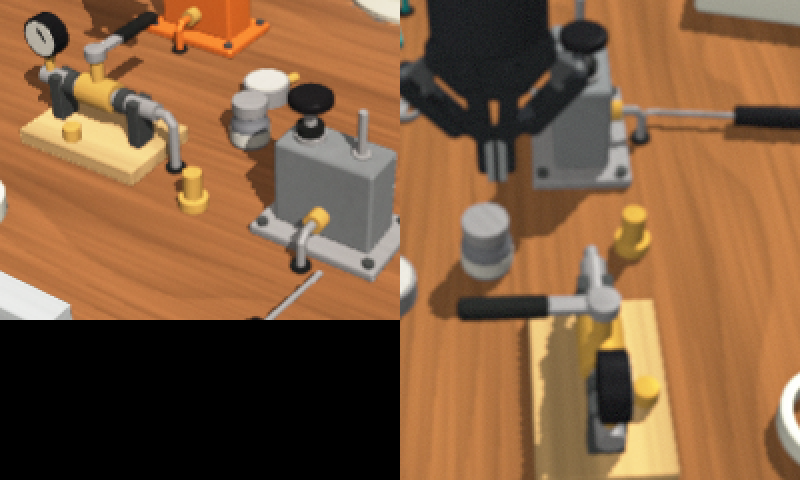

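The handle is square to the pipe (tip at side crop (462,308), axis at (602,300)). The pin is fully out (scene crop (363,115)), the plunger is up, the loose things look undisturbed and the arm is clear. I'm handing it in.

```bash
python3 -c "
from workcell import bot
print(bot.job_done())"
```

```text
the job is handed in; nothing more can be done
None
```

The job is handed in: the pump raised the pin fully out in four strokes, then I pushed the valve handle round to its shut stop, with the arm clear afterwards and the loose things in view not visibly moved.

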